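# Slide the filled book mould through the gap to the stop bar

### The arm

A 6-joint arm with a two-finger parallel gripper is mounted at the origin on the work surface; the furniture and walls round the work are solid. World frame = base frame: x ahead of the robot, y to its left, z up, the work surface at z = 0. Lengths are in m, angles in rad, forces in N, time in s.
With the tool pointing down it reaches from about 0.35 to 0.85 m from the base axis. Payload 8.1 kg.
Tool frame: the origin (TCP) lies at the very end of the fingers, on their centre line; the grasp point (between the pads) lies 19 mm behind it (robot.pinch_z is the distance from the TCP to the grasp point, in m); x points along the fingers, z is the direction in which the jaws open and shut, and the axes are right-handed (so a half turn about x gives the same grasp; the last joint's range is limited). The gripper opens to 93 mm and grips with 3 to 60 N. Pads are 15 mm wide; open, the fingers measure 128 mm over their backs; the gripper's body (75 mm by 188 mm) begins 65 mm behind the grasp point.
Start: joints at [-1.244, 0.13, 1.488, -0, 1.523, -0.085], TCP at [0.24, -0.55, 0.194] pointing down, gripper open.
Joint ranges: [-2.96, 2.96], [-0.89, 2.26], [0.02, 2.5], [-1.34, 4.48], [0, 2.73], [-2.66, 2.66]. Speed limits (rad/s): [2.39, 2.39, 2.79, 3.14, 3.14, 3.14].

### API

Orientations are given as a rotation vector (axis times angle).
In Python, from plant import robot, optics, ticket gives the robot as it stands.
- The arm moves only by the tool jog_arm, never from a script. Its argument "targets" is a list of rows, each a list of 7 numbers: the shift along the tool's x, y, z in cm, then the turn, a rotation vector about the tool's x, y, z in degrees, then the closure, from 0 (fully open) to 1 (shut). In form: [[dx, dy, dz, ax, ay, az, grip], ...]. A call has 1 to 5 rows; each row is the pose to reach, as a shift and turn from the pose measured when the call began, along the tool's axes at that moment; what a row does not reach only later rows make up. A row lasts 1/8 s, in which the tool goes at most 62.5 mm and 10.7 degrees, less where a joint would pass 70% of its speed; a pose out of reach is approached as far as the arm can. A call with a gripper value outside its range is refused whole. The fingers move at their own pace and stop on an object; "squeeze" is the grip in N (left out, the last holds). Time passes only in rows, so rows that repeat a pose let the fingers close. It gives the time, the measured TCP pose, the force and the opening at its end, in the units of the state.
- robot.read_state(): the state, without advancing time (a new reading comes with each control period).
- optics.read_camera(name): name is "scene" or "top" or "wrist"; returns a dict with "frame" (400x640x3 uint8, red, green, blue), "vertical_fov" (degrees; the focal length in pixels is half the picture's height over the tangent of half this angle, whatever the lens; pixels are square), "cx", "cy" (the principal point, pixels), "k1" (the pictures are not rectified: a ray, as slopes to the right and down, at radius r is drawn at 1 + k1 r^2 times it, then the intrinsics apply), "R" (3x3) and "t" (3): a world point X has camera coordinates R X + t. Camera axes: x right, y down, z forward; pixel columns grow to the right and rows downward; lengths in m; the calibration is good to about 2 mm. A picture is of the moment at which its call begins. There is no depth.
- ticket.close_job(): hands the job in, once; it reports no verdict.
The state is a dict: "t": time; "q": joint angles; "dq": joint speeds; "joint_torque": joint torques, N m; "tool_pos": TCP position; "orientation": TCP orientation; "force": force on the tool from outside, world axes, zero at the start; "wrist_torque": the same for the moment, N m; "opening": finger opening in m.
Only numpy, scipy, OpenCV 4.12 (cv2) and the standard library are available. Lean on these libraries where they do the work, as an engineer would, in place of code of your own. Each camera call takes 0.05 s, during which the arm holds its last target.

### The job

The closed white book mould has just been filled, so it must stay flat on the worktop: do not lift or tip it. With the fingertips, push it endways right through the narrow gap between the steel guide bar and the mould block, and on until its leading end stands squarely against the steel stop bar on the other side. Leave the colour pot, the piping nozzle and the chocolate hammer where they are.

Things in the scene. Friction and masses are not known exactly. Their poses are not given: they have to be found in the camera images.
- book_mould: Closed plain white book-like mould, loose, 0.3-0.6 kg. Origin: centre of underside. Own y: 161 mm long, flat ends at -81, +80. Own x: 126 mm wide; flat at -54 with a mid tab (30 mm long, 26-30 high) to -63; flat at +57 with hinge barrel (17-27 high, full length) to +63. 45 mm high. Starts right or left of the gap, shifted to 35 mm off its line and turned up to 0.3 rad; tab side towards robot.
- guide_bar: Near wall of the gap: a ground steel bar screwed to the worktop, fixed, 25 mm wide (own x), 180 mm long (own y), 25 mm high. Origin at the centre of its underside. The gap runs along its own y axis; the gap begins at its far face, own x = +12.5 mm, and is 135 to 141 mm wide.
- filled_mould: Far wall of the gap: large white mould block with tool-shaped cavities, fixed, 30 mm high, 181 mm along the gap (own x), 291 mm across (own y). Origin at the centre of its underside; the face to the gap is at own y = +145.5 mm, parallel to the guide bar.
- stop_bar: The stop: steel bar like the guide bar, fixed to the worktop past the gap, on the side away from the book mould, lying across the gap's direction: 180 mm along own x, 25 mm wide along own y (faces at y = -12.5 and +12.5 mm), 25 mm high. Origin at the centre of its underside, 285 to 315 mm from the guide bar's centre measured along the gap.
- pot: Bystander: small colour pot with black screw lid, 44 mm across, 62 mm high, loose. Origin at the centre of its underside.
- nozzle: Bystander: white conical piping nozzle standing upright, 34 mm across its foot, 38 mm high, loose. Origin at the centre of its underside.
- choc_hammer: Bystander: small flat chocolate hammer, 57 x 98 x 10 mm, loose. Origin at the centre of its underside.
Mind the look-alikes: they are no part of the job. Leave any green look-alike of the book_mould alone. What is shaped like the stop_bar but purple is not meant.

How it is judged:
By the outcome, as a careful person would: the job done as asked, in the order asked, and still so for the second after the job is handed in, with the robot touching nothing.
It also fails if it takes over 67 s, if anything falls off the work surface, if the arm or the gripper's body presses on something with over 40 N, if the wrist force passes 120 N, or if a joint passes its speed limit or range.

## Working session

There is one attempt and no reset: what is moved stays moved. The work goes in short steps, Python scripts to look and compute and a tool call to move; the robot and the scene stay as the last step left them, time stands still between calls to the robot, and variables do not carry over. Pictures are saved under pics/ and viewed, and the job is handed in when it is done.

Besides the shell and the picture viewer there is one more tool, called by a JSON object that holds its "fn" and its "kwargs", one argument or row to a line. jog_arm: Moves the arm, as the interface text tells. Its arguments: {"type":"object","properties":{"targets":{"type":"array"},"squeeze":{"type":"number"}},"required":["targets"]}

```bash
ls; mkdir -p pics
cat > h.py <<'E'
import numpy as np,cv2
from plant import robot,optics,ticket
def cam(n):
    c=optics.read_camera(n); f=200/np.tan(np.radians(c['vertical_fov'])/2)
    c['f']=f; return c
def save(c,n): cv2.imwrite('pics/'+n,c['frame'][:,:,::-1])
def ray(c,u,v):
    d=np.array([(u-c['cx'])/c['f'],(v-c['cy'])/c['f']]); p=d.copy()
    for _ in range(30): p=d/(1+c['k1']*(p@p))
    R=np.array(c['R']);t=np.array(c['t'])
    return -R.T@t, R.T@np.array([p[0],p[1],1])
def onplane(c,u,v,z):
    o,d=ray(c,u,v); return o+d*(z-o[2])/d[2]
def proj(c,X):
    p=np.array(c['R'])@np.array(X)+np.array(c['t']); s=p[:2]/p[2]; s=s*(1+c['k1']*(s@s))
    return s*c['f']+[c['cx'],c['cy']]
E
python3 - <<'E'
from h import *
np.set_printoptions(precision=4,suppress=True)
print(robot.read_state())
for n in['scene','top','wrist']:
    c=cam(n); save(c,n+'0.png'); print(n,c['f'],c['cx'],c['cy'],c['k1'],-np.array(c['R']).T@c['t'])
    np.save(n+'0.npy',c,allow_pickle=True)
E
```

```text
pics
{'t': 0.0, 'q': array([-1.2444,  0.1312,  1.4892, -0.    ,  1.523 , -0.0854]), 'dq': array([-0.0015, -0.001 , -0.0002, -0.0016,  0.001 , -0.0006]), 'joint_torque': array([  0.0041, -55.9841, -49.1756,   0.077 ,   0.0353,  -0.0001]), 'tool_pos': array([ 0.24  , -0.5493,  0.1926]), 'orientation': array([ 0.9018,  1.3778, -0.9   ]), 'force': array([ 0.2728,  0.4599, -0.1716]), 'wrist_torque': array([-0.0124,  0.0057,  0.0027]), 'opening': 0.09285216132653504}
scene 372.7488312384071 315.5400970425691 201.3313689273233 -0.06612217836391177 [-0.2889  0.6291  0.6614]
top 376.5596906197409 321.6688104317578 195.9927879017052 0.007570167521252484 [0.3267 0.0714 1.5258]
wrist 314.3439741771829 318.17591005322953 198.87631377457575 0.0035145922758394142 [ 0.3039 -0.5214  0.3843]
```

View pics/scene0.png

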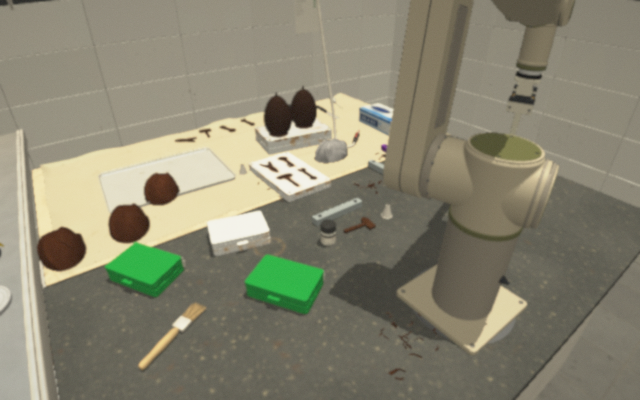

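View pics/top0.png

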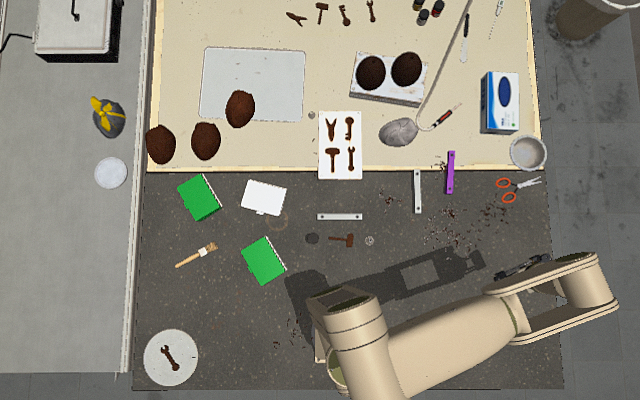

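View pics/wrist0.png

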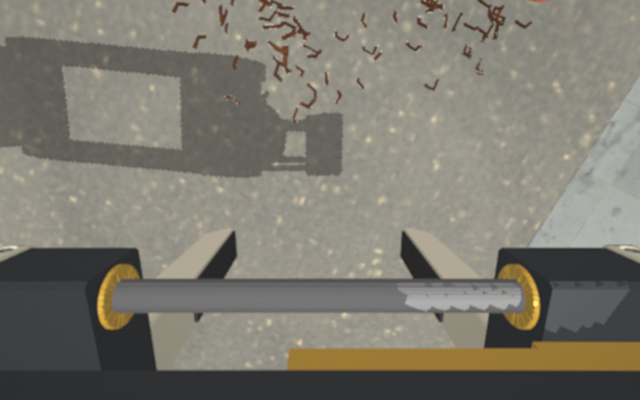

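The top view shows the white book mould at about (263,197), turned slightly. The guide bar is at (340,217), the mould block at (340,145), and the steel stop at (417,191), with the purple look-alike at (450,172). The pot is at (312,238), the hammer at (341,240) and the nozzle at (369,240). Next I'll measure these.

Run:
```python
from h import *
c=np.load('top0.npy',allow_pickle=True).item()
im=c['frame']; crop=im[100:260,225:465]
cv2.imwrite('pics/topcrop.png',cv2.resize(crop,None,fx=3.3,fy=3.3,interpolation=cv2.INTER_CUBIC)[:,:,::-1])
g=im.astype(int)
m=((g.min(2)>165)&(g.max(2)-g.min(2)<40)).astype(np.uint8)
m[:173]=0  # worktop part
n,l,s,ce=cv2.connectedComponentsWithStats(m)
for i in range(1,n):
    if s[i,4]>60:
        cnt=cv2.findContours((l==i).astype(np.uint8),cv2.RETR_EXTERNAL,cv2.CHAIN_APPROX_NONE)[0][0]
        print(s[i],ce[i],cv2.minAreaRect(cnt))
```

```text
[ 94 173  33  16 397] [109.34005038 179.16120907] ((110.0, 180.5), (15.0, 32.0), 90.0)
[ 120  173   20  200 1096] [129.8330292  268.82572993] ((129.46902465820312, 272.464599609375), (7.38361120223999, 199.75660705566406), 3.814074993133545)
[318 173  44   6 260] [339.65769231 175.48461538] ((339.5, 175.5), (5.0, 43.0), 90.0)
[414 173   7  40 216] [417.06944444 192.61111111] ((417.1427307128906, 192.49490356445312), (39.189300537109375, 5.674952983856201), 87.95458984375)
[518 177  21  11  76] [527.48684211 182.67105263] ((528.2890625, 182.46331787109375), (4.884914875030518, 21.742658615112305), 73.3007583618164)
[ 241  179   46   37 1158] [263.24006908 197.58981002] ((262.9126892089844, 198.52586364746094), (40.698883056640625, 31.422163009643555), 14.470293045043945)
[318 214  44   6 214] [340.12616822 216.13084112] ((339.5, 216.5), (5.0, 43.0), 90.0)
[ 144  329   54   57 2208] [170.33288043 357.24773551] ((170.5, 357.0), (56.0, 53.0), 90.0)
```

View pics/topcrop.png

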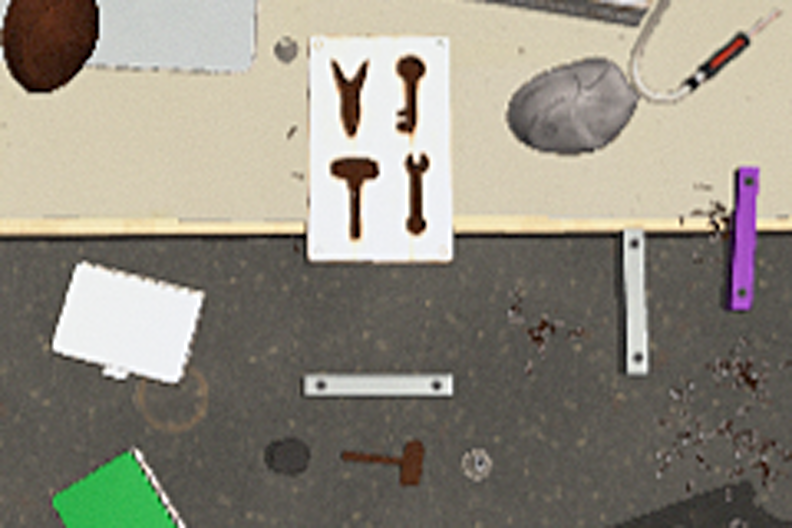

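```bash
cat >> h.py <<'E'
def edges(c,z,pts,order=None,half=6,bright=True):
    """refine polygon: pts = approx pixel corners; per side sample the gradient across, fit line; return world corners"""
    g=cv2.cvtColor(c['frame'],cv2.COLOR_RGB2GRAY).astype(np.float32)
    P=np.array(pts,float); n=len(P); L=[]
    for i in range(n):
        a,b=P[i],P[(i+1)%n]; d=(b-a); ln=np.hypot(*d); d/=ln; nn=np.array([-d[1],d[0]])
        q=[]
        for s in np.arange(.12,.885,.03):
            o=a+(b-a)*s; k=np.arange(-half,half+.01,.1)
            xy=(o+np.outer(k,nn)).astype(np.float32)
            v=cv2.remap(g,xy[:,0].reshape(1,-1),xy[:,1].reshape(1,-1),cv2.INTER_LINEAR)[0]
            gr=np.abs(np.gradient(cv2.GaussianBlur(v.reshape(1,-1),(0,0),4)[0]))*np.exp(-(k/half*1.2)**2)
            j=gr.argmax(); w=gr[max(0,j-8):j+9]; kk=k[max(0,j-8):j+9]
            q.append(onplane(c,*(o+nn*(w@kk/w.sum())),z)[:2])
        q=np.array(q,np.float32)
        vx,vy,x,y=cv2.fitLine(q,cv2.DIST_HUBER,0,.0005,.001).ravel(); L.append((np.array([x,y]),np.array([vx,vy]),
           np.abs((q-[x,y])@[-vy,vx]).mean()))
    C=[]
    for i in range(n):
        (a,u,_),(b,w,_)=L[i-1],L[i]
        s=np.linalg.solve(np.array([u,-w]).T,b-a); C.append(a+s[0]*u)
    return np.array(C),L
E
python3 - <<'E'
from h import *
np.set_printoptions(precision=4,suppress=True)
c=np.load('top0.npy',allow_pickle=True).item()
D={'book':(.045,[(82,262),(204,292),(178,384),(52,350)]),'guide':(.025,[(304,375),(452,375),(452,396),(304,396)]),
'block':(.03,[(309,37),(452,37),(453,262),(307,262)]),'stop':(.025,[(623,231),(643,231),(648,373),(627,374)])}
for k,(z,p) in D.items():
    p=[((u+.5)/3.3-.5+225,(v+.5)/3.3-.5+100) for u,v in p]
    C,L=edges(c,z,p,half=3)
    print(k,'\n',C,'\n len',np.linalg.norm(np.roll(C,-1,0)-C,axis=1),'ang',[round(float(np.degrees(np.arctan2(l[1][1],l[1][0]))),2) for l in L],'res mm',[round(l[2]*1e3,2) for l in L],'centre',C.mean(0))
    print(' raw',np.array([onplane(c,*q,z)[:2] for q in p]).tolist())
for n,u,v,z in[('pot',288,456,.062),('nozzle',477,463,.02),('hamL',342,458,.01),('hamR',423,462,.01)]:
    print(n,onplane(c,(u+.5)/3.3-.5+225,(v+.5)/3.3-.5+100,z))
E
```

```text
book 
 [[0.5992 0.3706]
 [0.5595 0.2168]
 [0.4471 0.2473]
 [0.4898 0.4016]] 
 len [0.1588 0.1164 0.1601 0.1138] ang [75.5, -15.15, 74.55, -15.81] res mm [np.float32(0.64), np.float32(0.63), np.float32(1.76), np.float32(0.43)] centre [0.5239 0.309 ]
 raw [[0.5972583924807593, 0.3649997836887728], [0.5595718773556368, 0.21702345158857156], [0.4485617795389988, 0.24731575620607812], [0.4903382599970989, 0.39883403567049425]]
guide 
 [[ 0.46    0.0971]
 [ 0.4586 -0.0821]
 [ 0.4351 -0.0816]
 [ 0.4361  0.0972]] 
 len [0.1792 0.0235 0.1788 0.0238] ang [89.57, -1.08, 89.66, -0.19] res mm [np.float32(0.22), np.float32(0.04), np.float32(0.07), np.float32(0.08)] centre [0.4475 0.0077]
 raw [[0.46020446176133983, 0.09711848461602268], [0.4591273619490761, -0.08204441937003298], [0.43369558797149355, -0.08153720865576147], [0.4347541589723921, 0.0972172506068448]]
block 
 [[ 0.8847  0.0874]
 [ 0.8847 -0.0856]
 [ 0.5978 -0.0857]
 [ 0.6003  0.0906]] 
 len [0.173  0.2869 0.1763 0.2844] ang [89.99, 0.03, 89.18, -0.64] res mm [np.float32(0.27), np.float32(0.43), np.float32(0.45), np.float32(0.73)] centre [0.7419 0.0017]
 raw [[0.8843298756858202, 0.08910984652065118], [0.8829830196557487, -0.08989735033894788], [0.5970780468493077, -0.08550207681924948], [0.5982378914856404, 0.09282717586894852]]
stop 
 [[ 0.6439 -0.2947]
 [ 0.6173 -0.319 ]
 [ 0.4602 -0.3191]
 [ 0.4601 -0.2949]] 
 len [0.0361 0.157  0.0242 0.1838] ang [42.49, 0.01, -89.67, 0.07] res mm [np.float32(3.23), np.float32(0.46), np.float32(0.1), np.float32(0.6)] centre [ 0.5454 -0.3069]
 raw [[0.6352626806100417, -0.29545137068618554], [0.63509450337472, -0.3199640876283077], [0.4601516663775715, -0.3189354929592535], [0.45908785275668096, -0.29354534887316114]]
pot [0.3619 0.1156 0.062 ]
nozzle [ 0.3533 -0.1105  0.02  ]
hamL [0.3604 0.0517 0.01  ]
hamR [ 0.355  -0.0464  0.01  ]
```

Run:
```python
from h import *
from scipy.spatial.transform import Rotation as Ro
s=robot.read_state(); print(Ro.from_rotvec(s['orientation']).as_matrix().round(3))
```

```text
[[-0.     0.916  0.4  ]
 [ 0.001  0.4   -0.916]
 [-1.     0.    -0.001]]
```

```bash
cat >> h.py <<'E'
from scipy.spatial.transform import Rotation as Ro
def go(x,y,z,yaw,s=None):
    """delta in tool axes (cm, deg) to a tool-down pose with jaw axis at yaw (deg)"""
    s=s or robot.read_state(); R=Ro.from_rotvec(s['orientation'])
    a=np.radians(yaw); Z=np.array([np.cos(a),np.sin(a),0]); X=np.array([0,0,-1.]); Y=np.cross(Z,X)
    T=Ro.from_matrix(np.array([X,Y,Z]).T)
    d=R.inv().apply(np.array([x,y,z])-s['tool_pos'])*100; r=np.degrees((R.inv()*T).as_rotvec())
    M=R.as_matrix(); print('t %.2f'%s['t'],'pos',s['tool_pos'].round(4),'yaw %.1f'%np.degrees(np.arctan2(M[1,2],M[0,2])),'F',s['force'].round(1),'-> ',d.round(2),r.round(1))
E
python3 -c "
from h import *
go(.556,.430,.19,-15.4)"
```

```text
t 0.15 pos [ 0.24   -0.5494  0.1928] yaw -66.4 F [ 0.1 -0.2  0.3] ->  [  0.4   68.15 -77.11] [-51.   -0.1  -0. ]
```

{"fn": "jog_arm", "kwargs": {
  "targets": [
    [0, 68.1, -77.1, -51, 0, 0, 0.45],
    [0, 68.1, -77.1, -51, 0, 0, 0.45],
    [0, 68.1, -77.1, -51, 0, 0, 0.45],
    [0, 68.1, -77.1, -51, 0, 0, 0.45],
    [0, 68.1, -77.1, -51, 0, 0, 0.45]
  ]
}}

```text
t: 0.78
tool_pos: [0.336, -0.2505, 0.1936]
orientation: [0.208, 1.561, -0.206]
force: [0.8, 0.5, -0.6]
opening: 0.0522
```

```bash
python3 -c "
from h import *
go(.556,.430,.12,-15.4)"
```

```text
t 0.78 pos [ 0.336  -0.2505  0.1936] yaw -15.1 F [ 0.8  0.5 -0.6] ->  [ 7.45 71.42  3.47] [ 0.3 -0.  -0.1]
```

{"fn": "jog_arm", "kwargs": {
  "targets": [
    [0, 71.4, 3.5, 0, 0, 0, 0.45],
    [0, 71.4, 3.5, 0, 0, 0, 0.45],
    [0, 71.4, 3.5, 0, 0, 0, 0.45],
    [0, 71.4, 3.5, 0, 0, 0, 0.45],
    [0, 71.4, 3.5, 0, 0, 0, 0.45]
  ]
}}

```text
t: 1.4
tool_pos: [0.4322, 0.0471, 0.1942]
orientation: [0.208, 1.56, -0.206]
force: [0.9, -0.6, 0.5]
opening: 0.0509
```

```bash
python3 -c "
from h import *
go(.556,.430,.12,-15.4)"
```

```text
t 1.40 pos [0.4322 0.0471 0.1942] yaw -15.1 F [ 0.9 -0.6  0.5] ->  [ 7.47 40.19  1.95] [ 0.3  0.  -0.1]
```

{"fn": "jog_arm", "kwargs": {
  "targets": [
    [0, 40.2, 2, 0, 0, 0, 0.45],
    [0, 40.2, 2, 0, 0, 0, 0.45],
    [0, 40.2, 2, 0, 0, 0, 0.45],
    [0, 40.2, 2, 0, 0, 0, 0.45],
    [0, 40.2, 2, 0, 0, 0, 0.45]
  ]
}}

```text
t: 2.02
tool_pos: [0.5283, 0.3444, 0.1942]
orientation: [0.208, 1.561, -0.206]
force: [1.6, -0.5, 0.5]
opening: 0.0511
```

Run:
```python
from h import *
go(.556,.430,.012,-15.4)
c=cam('wrist');save(c,'wrist1.png');np.save('wrist1.npy',c,allow_pickle=True)
c=cam('top');save(c,'top1.png');np.save('top1.npy',c,allow_pickle=True)
```

```text
t 2.02 pos [0.5283 0.3444 0.1942] yaw -15.1 F [ 1.6 -0.5  0.5] ->  [18.23  8.97  0.44] [ 0.3  0.  -0.1]
```

View pics/wrist1.png

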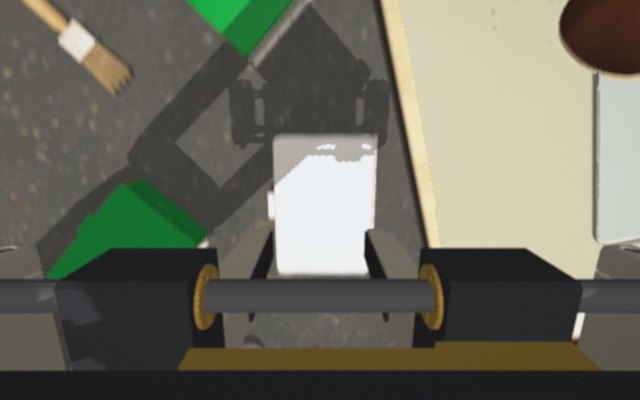

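View pics/top1.png

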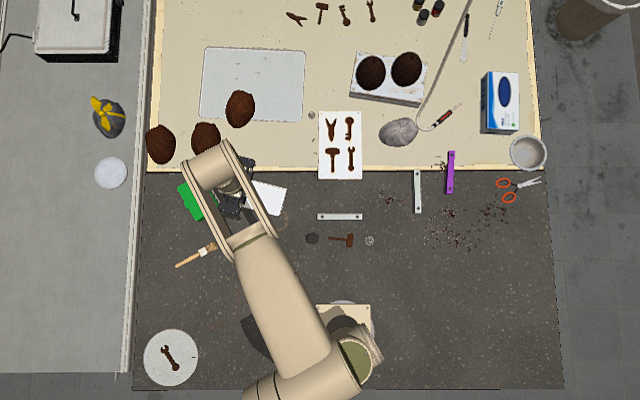

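The wrist view shows the book squarely under the tool, with its tab on the left at (271,205) and its trailing edge at v≈135. A green look-alike lies beyond it at (240,25).

Run:
```python
from h import *
c=np.load('wrist1.npy',allow_pickle=True).item()
for n,u,v in[('trailNear',273.5,136),('trailFar',377,135.5),('near mid',275,225),('far mid',374.5,225),('leadNear',277,274)]: print(n,onplane(c,u,v,.045).round(4))
print('green corner',onplane(c,248,55,.045))
C,L=edges(c,.045,[(273.5,136),(377,135.5),(374,240),(275,240)],half=5)
print(C.round(4),[round(float(np.degrees(np.arctan2(l[1][1],l[1][0]))),2) for l in L])
go(.552,.416,.07,-15.4); go(.552,.416,.012,-15.4)
```

```text
trailNear [0.4967 0.4062 0.045 ]
trailFar [0.6031 0.378  0.045 ]
near mid [0.4689 0.3102 0.045 ]
far mid [0.5787 0.2805 0.045 ]
leadNear [0.4531 0.2507 0.045 ]
green corner [0.49551038 0.48891914 0.045     ]h.py:30: RuntimeWarning: invalid value encountered in scalar divide
  q.append(onplane(c,*(o+nn*(w@kk/w.sum())),z)[:2])
Traceback (most recent call last):
  File "h.py", line 37, in edges
    s=np.linalg.solve(np.array([u,-w]).T,b-a); C.append(a+s[0]*u)
numpy.linalg.LinAlgError: Singular matrix
```

{"fn": "jog_arm", "kwargs": {
  "targets": [
    [0, 7.8, 0.4, 0, 0, 0, 0.45],
    [6, 7.8, 0.4, 0, 0, 0, 0.45],
    [12, 7.8, 0.4, 0, 0, 0, 0.45],
    [16, 7.8, 0.4, 0, 0, 0, 0.45],
    [18, 7.8, 0.4, 0, 0, 0, 0.45]
  ]
}}

```text
t: 2.75
tool_pos: [0.5486, 0.4198, 0.0074]
orientation: [0.202, 1.569, -0.207]
force: [-0.9, 0.4, -0.6]
opening: 0.051
```

Run:
```python
from h import *
go(.543,.386,.012,-15.4)
c=cam('wrist');save(c,'wrist2.png');np.save('wrist2.npy',c,allow_pickle=True)
```

```text
t 2.75 pos [0.5486 0.4198 0.0074] yaw -14.9 F [-0.9  0.4 -0.6] ->  [-0.44 -3.41  0.33] [ 0.5 -0.4  0.2]
```

View pics/wrist2.png

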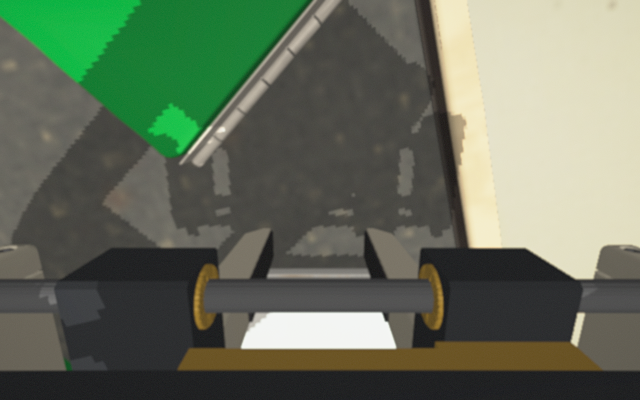

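{"fn": "jog_arm", "kwargs": {
  "targets": [
    [-0.7, -1.2, 0.3, 0, 0, 0, 0.45],
    [-0.7, -2.2, 0.3, 0, 0, 0, 0.45],
    [-0.7, -3.0, 0.3, 0, 0, 0, 0.45],
    [-0.7, -3.8, 0.3, 0, 0, 0, 0.45],
    [-0.7, -4.6, 0.3, 0, 0, 0, 0.45]
  ]
}}

```text
t: 3.42
tool_pos: [0.541, 0.3756, 0.016]
orientation: [0.205, 1.566, -0.204]
force: [1.8, 5.3, 4.1]
opening: 0.0509
```

Run:
```python
from h import *
go(.543,.386,.015,-15.4)
c=cam('top');save(c,'top2.png');np.save('top2.npy',c,allow_pickle=True)
cv2.imwrite('pics/top2c.png',cv2.resize(c['frame'][150:280,180:440],None,fx=3,fy=3,interpolation=cv2.INTER_CUBIC)[:,:,::-1])
```

```text
t 3.42 pos [0.541  0.3756 0.016 ] yaw -14.9 F [1.8 5.3 4.1] ->  [ 0.11  1.06 -0.08] [ 0.5 -0.3  0. ]
```

View pics/top2c.png

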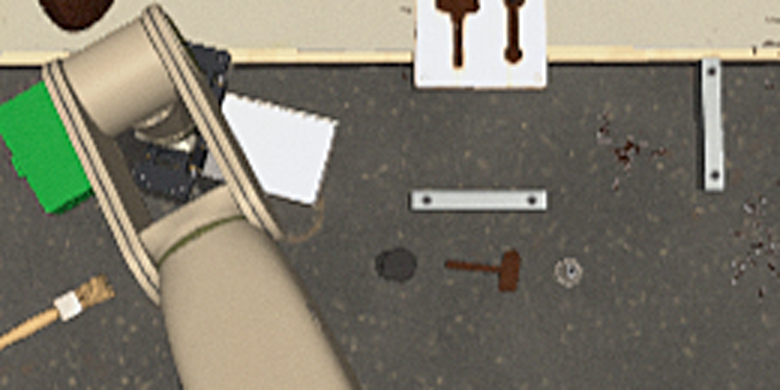

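Run:
```python
from h import *
c=np.load('top2.npy',allow_pickle=True).item()
f=lambda u,v:onplane(c,(u+.5)/3-.5+180,(v+.5)/3-.5+150,.045).round(4)
a,b=f(337,121),f(313,206); print(a,b,np.degrees(np.arctan2(a[1]-b[1],a[0]-b[0])))
```

```text
[0.5519 0.195  0.045 ] [0.4393 0.2259 0.045 ] -15.345497308318006
```

{"fn": "jog_arm", "kwargs": {
  "targets": [
    [0, 1.5, 0, 0, 0, 0, 0.2],
    [-5, 1.5, 0, 0, 0, 0, 0],
    [-10, 1, 0, -10, 0, 0, 0],
    [-10, -4, -4, -20, 0, 0, 0],
    [-10, -6, -8, -30, 0, 0, 0]
  ]
}}

```text
t: 4.1
tool_pos: [0.4481, 0.3365, 0.117]
orientation: [-0.21, 1.565, 0.21]
force: [-0.7, 0.7, 0.6]
opening: 0.0919
```

Run:
```python
from h import *
go(.41,.285,.115,90)
```

```text
t 4.10 pos [0.4481 0.3365 0.117 ] yaw 15.3 F [-0.7  0.7  0.6] ->  [ 0.21 -3.96 -5.03] [-74.7  -0.2  -0.2]
```

{"fn": "jog_arm", "kwargs": {
  "targets": [
    [0, -4, -5, -11, 0, 0, 0],
    [0, -4, -5, -22, 0, 0, 0],
    [0, -4, -5, -33, 0, 0, 0],
    [0, -4, -5, -44, 0, 0, 0],
    [0, -4, -5, -55, 0, 0, 0]
  ]
}}

```text
t: 4.72
tool_pos: [0.4105, 0.2851, 0.1174]
orientation: [-0.936, 1.364, 0.94]
force: [0.2, -0.2, -0.1]
opening: 0.0933
```

Run:
```python
from h import *
go(.41,.285,.115,89.6)
c=cam('top');save(c,'top3.png');np.save('top3.npy',c,allow_pickle=True)
cv2.imwrite('pics/top3c.png',cv2.resize(c['frame'][150:300,180:440],None,fx=3,fy=3,interpolation=cv2.INTER_CUBIC)[:,:,::-1])
c=cam('wrist');save(c,'wrist3.png');np.save('wrist3.npy',c,allow_pickle=True)
```

```text
t 4.72 pos [0.4105 0.2851 0.1174] yaw 69.2 F [ 0.2 -0.2 -0.1] ->  [ 0.24  0.04 -0.02] [-20.4  -0.1  -0.3]
```

View pics/top3c.png

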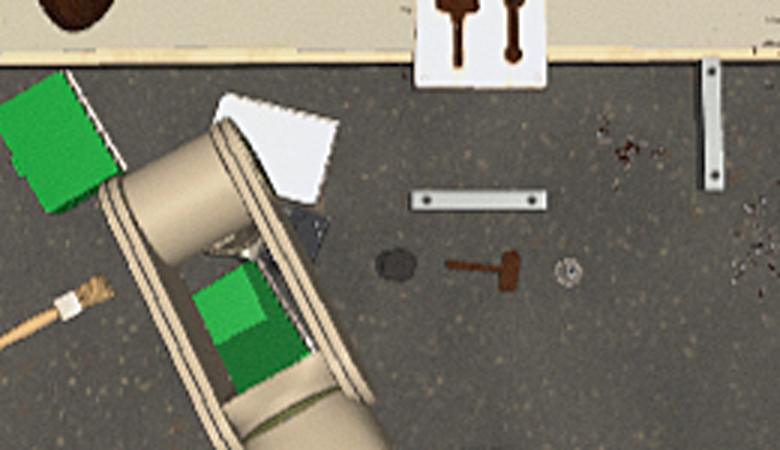

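View pics/wrist3.png

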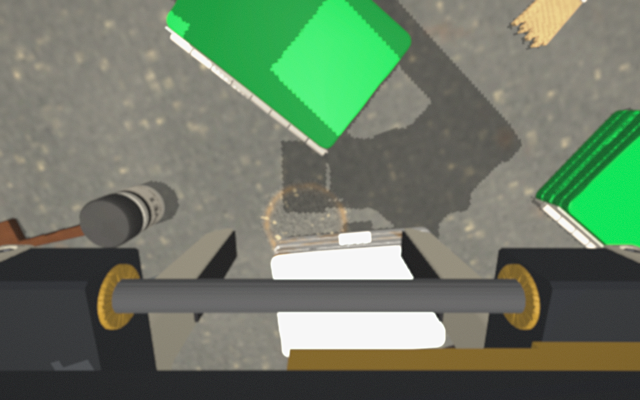

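Run:
```python
from h import *
c=np.load('wrist3.npy',allow_pickle=True).item()
print('green corner top',onplane(c,324,152,.02),onplane(c,324,152,.045))
print('tab',onplane(c,354,239,.028),'leadnear',onplane(c,272,250,.045))
go(.41,.297,.115,89.6);go(.41,.297,.015,89.6)
```

```text
green corner top [0.37667557 0.3041035  0.02      ] [0.37420831 0.30459082 0.045     ]
tab [0.46319921 0.30288052 0.028     ] leadnear [0.44067663 0.230359   0.045     ]
t 4.83 pos [0.4104 0.285  0.1173] yaw 69.0 F [ 0.4 -0.  -0.5] ->  [0.23 0.47 1.1 ] [-20.6  -0.1  -0.3]
t 4.83 pos [0.4104 0.285  0.1173] yaw 69.0 F [ 0.4 -0.  -0.5] ->  [10.23  0.43  1.12] [-20.6  -0.1  -0.3]
```

{"fn": "jog_arm", "kwargs": {
  "targets": [
    [0.2, 0, 1.3, -10.3, 0, -0.3, 0.25],
    [0.2, 0, 1.3, -20.6, 0, -0.3, 0.25],
    [5, 0, 1.3, -20.6, 0, -0.3, 0.25],
    [8.5, 0, 1.3, -20.6, 0, -0.3, 0.25],
    [10.1, 0, 1.3, -20.6, 0, -0.3, 0.25]
  ]
}}

```text
t: 5.45
tool_pos: [0.4132, 0.2965, 0.0141]
orientation: [-1.202, 1.219, 1.201]
force: [-0.2, 0.4, 0.4]
opening: 0.0695
```

Run:
```python
from h import *
go(.468,.297,.015,89.6)
```

```text
t 5.45 pos [0.4132 0.2965 0.0141] yaw 89.4 F [-0.2  0.4  0.4] ->  [-0.11 -5.48  0.11] [-0.2 -0.2 -0.2]
```

{"fn": "jog_arm", "kwargs": {
  "targets": [
    [-0.1, -1.6, 0, 0, 0, 0, 0.25],
    [-0.1, -2.4, 0, 0, 0, 0, 0.25],
    [-0.1, -3.1, 0, 0, 0, 0, 0.25],
    [-0.1, -3.8, 0, 0, 0, 0, 0.25],
    [-0.1, -4.5, 0, 0, 0, 0, 0.25]
  ]
}}

```text
t: 6.08
tool_pos: [0.4583, 0.296, 0.0158]
orientation: [-1.202, 1.22, 1.201]
force: [-5.1, -1.7, 4.4]
opening: 0.0697
```

Run:
```python
from h import *
go(.4685,.297,.015,89.6)
c=cam('top');save(c,'top4.png');np.save('top4.npy',c,allow_pickle=True)
cv2.imwrite('pics/top4c.png',cv2.resize(c['frame'][150:300,180:440],None,fx=3,fy=3,interpolation=cv2.INTER_CUBIC)[:,:,::-1])
c=cam('wrist');save(c,'wrist4.png');np.save('wrist4.npy',c,allow_pickle=True)
```

```text
t 6.08 pos [0.4583 0.296  0.0158] yaw 89.3 F [-5.1 -1.7  4.4] ->  [ 0.08 -1.01  0.11] [-0.3 -0.2 -0.2]
```

View pics/top4c.png

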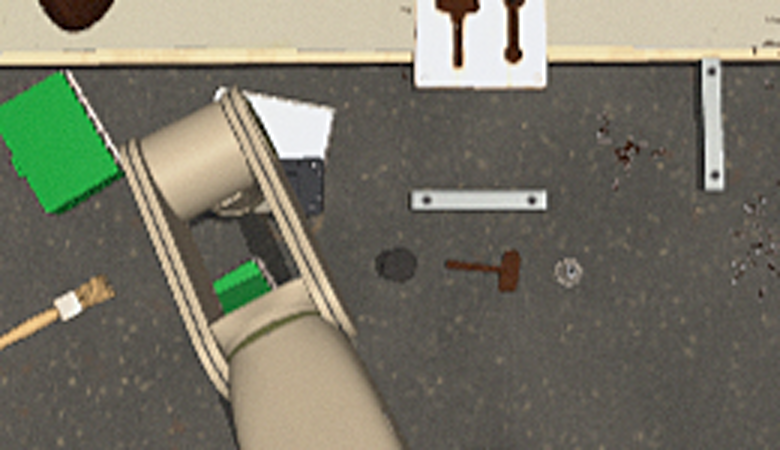

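View pics/wrist4.png

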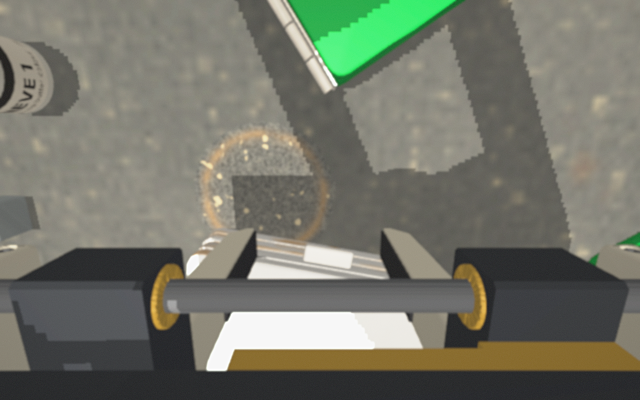

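The book has turned about halfway, with the near finger contacting the leading part of the tab side. I'll continue the side push to the planned line.

{"fn": "jog_arm", "kwargs": {
  "targets": [
    [0, -0.5, 0, 0, 0, 0, 0.25],
    [0, -0.9, 0, 0, 0, 0, 0.25],
    [0, -1.1, 0, 0, 0, 0, 0.25]
  ]
}}

```text
t: 6.55
tool_pos: [0.4702, 0.2959, 0.0157]
orientation: [-1.202, 1.219, 1.2]
force: [-3.7, -0.7, 2.9]
opening: 0.0698
```

Run:
```python
from h import *
go(.4685,.297,.015,89.6)
c=cam('top');save(c,'top5.png');np.save('top5.npy',c,allow_pickle=True)
cv2.imwrite('pics/top5c.png',cv2.resize(c['frame'][150:300,180:440],None,fx=3,fy=3,interpolation=cv2.INTER_CUBIC)[:,:,::-1])
c=cam('wrist');save(c,'wrist5.png');np.save('wrist5.npy',c,allow_pickle=True)
```

```text
t 6.55 pos [0.4702 0.2959 0.0157] yaw 89.3 F [-3.7 -0.7  2.9] ->  [0.07 0.17 0.11] [-0.3 -0.2 -0.1]
```

View pics/top5c.png

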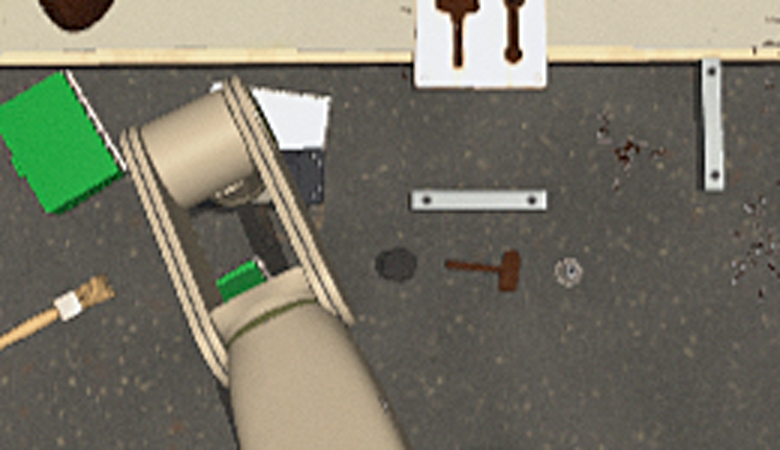

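View pics/wrist5.png

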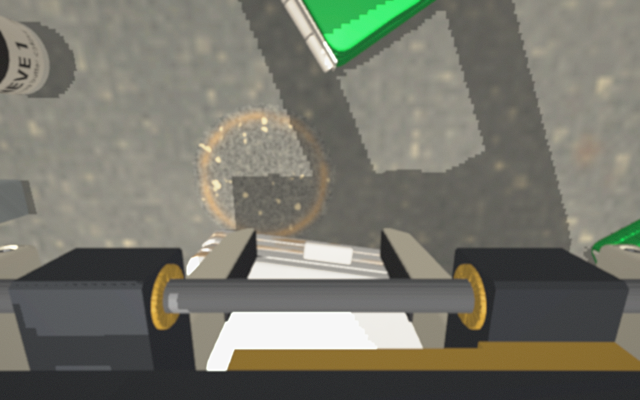

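Run:
```python
from h import *
c=np.load('top5.npy',allow_pickle=True).item()
f=lambda u,v:onplane(c,(u+.5)/3-.5+180,(v+.5)/3-.5+150,.045).round(4)
a,b,d=f(330,96),f(326,150),f(212,84); print(a,b,d,np.degrees(np.arctan2(a[1]-b[1],a[0]-b[0])),np.degrees(np.arctan2(d[1]-a[1],d[0]-a[0])))
```

```text
[0.5856 0.2044 0.045 ] [0.5133 0.2093 0.045 ] [0.6028 0.3618 0.045 ] -3.8771874720796795 83.76370619205223
```

{"fn": "jog_arm", "kwargs": {
  "targets": [
    [0, 1.8, 0, 0, 0, 0, 0.45],
    [-5, 1.8, 0, 0, 0, 0, 0.45],
    [-10, 1.0, 0, 10, 0, 0, 0.45],
    [-10, -2, 4, 20, 0, 0, 0.45],
    [-10, -6, 9, 30, 0, 0, 0.45]
  ]
}}

```text
t: 7.28
tool_pos: [0.5331, 0.3858, 0.1181]
orientation: [-0.803, 1.416, 0.799]
force: [0.9, 0.3, 0.3]
opening: 0.0513
```

Run:
```python
from h import *
go(.547,.400,.115,-5.5)
```

```text
t 7.28 pos [0.5331 0.3858 0.1181] yaw 58.9 F [0.9 0.3 0.3] ->  [ 0.32 -0.46  1.93] [64.4  0.1  0.1]
```

{"fn": "jog_arm", "kwargs": {
  "targets": [
    [0, -0.5, 1.9, 11, 0, 0, 0.45],
    [0, -0.5, 1.9, 22, 0, 0, 0.45],
    [0, -0.5, 1.9, 33, 0, 0, 0.45],
    [0, -0.5, 1.9, 44, 0, 0, 0.45],
    [0, -0.5, 1.9, 55, 0, 0, 0.45]
  ]
}}

```text
t: 7.9
tool_pos: [0.5478, 0.3999, 0.1183]
orientation: [-0.072, 1.565, 0.072]
force: [0.2, -0.2, -0.0]
opening: 0.0511
```

Run:
```python
from h import *
go(.547,.400,.015,-5.5)
c=cam('top');save(c,'top6.png');np.save('top6.npy',c,allow_pickle=True)
cv2.imwrite('pics/top6c.png',cv2.resize(c['frame'][150:300,180:440],None,fx=3,fy=3,interpolation=cv2.INTER_CUBIC)[:,:,::-1])
c=cam('wrist');save(c,'wrist6.png');np.save('wrist6.npy',c,allow_pickle=True)
```

```text
t 7.90 pos [0.5478 0.3999 0.1183] yaw 5.3 F [ 0.2 -0.2 -0. ] ->  [10.33  0.02 -0.12] [10.8  0.2 -0. ]
```

View pics/top6c.png

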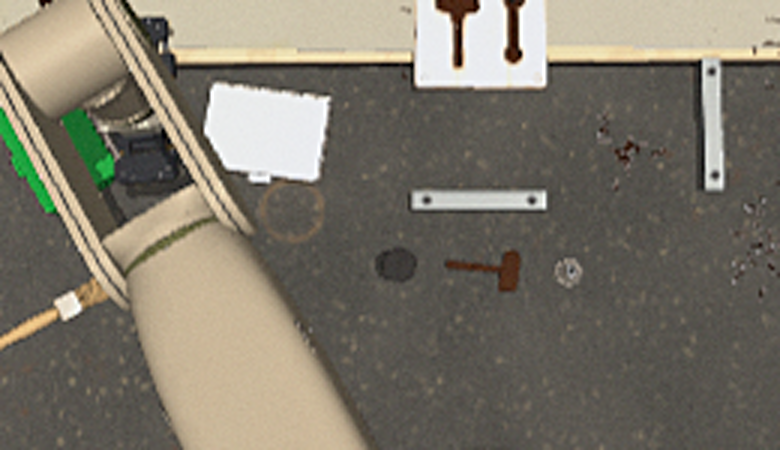

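View pics/wrist6.png

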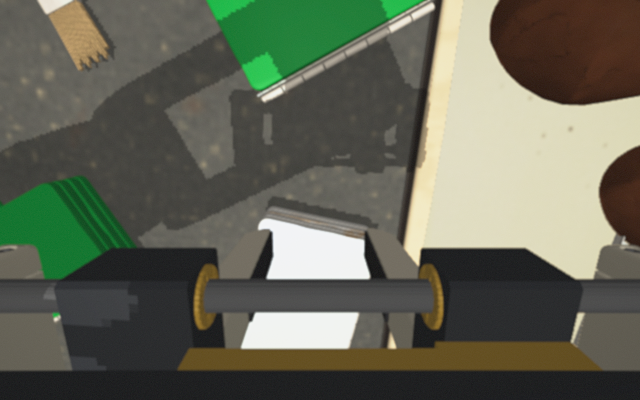

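Run:
```python
from h import *
c=np.load('top6.npy',allow_pickle=True).item()
f=lambda u,v:onplane(c,(u+.5)/3-.5+180,(v+.5)/3-.5+150,.045).round(4)
an=lambda a,b:round(np.degrees(np.arctan2(a[1]-b[1],a[0]-b[0])),2)
a,b,d=f(330,96),f(318,182),f(212,83); print(a,b,d,an(a,b),an(d,a),'tab',f(260,182),f(205,137))
px=[((u+.5)/3-.5+180,(v+.5)/3-.5+150) for u,v in[(212,83),(330,96),(318,182),(245,175)]]
C,L=edges(c,.045,px[:3]+[px[3]],half=3); print(C.round(4),[round(float(np.degrees(np.arctan2(l[1][1],l[1][0]))),2) for l in L])
c=np.load('wrist6.npy',allow_pickle=True).item()
a,b=onplane(c,365,238,.045),onplane(c,262,222,.045); print('wrist trail',a,b,an(a,b))
```

```text
[0.5856 0.2044 0.045 ] [0.4709 0.2196 0.045 ] [0.6042 0.3618 0.045 ] -7.55 83.26 tab [0.4713 0.296  0.045 ] [0.5316 0.3696 0.045 ]
[[0.6061 0.3659]
 [0.5844 0.2042]
 [0.4757 0.2203]
 [0.4718 0.3108]] [82.34, -8.42, -87.5, 22.32]
wrist trail [0.59411183 0.36838179 0.045     ] [0.50129946 0.3761052  0.045     ] -4.76
```

Run:
```python
from h import *
go(.5525,.401,.015,-7.3)
```

```text
t 8.00 pos [0.5478 0.3998 0.1184] yaw 5.5 F [-0.2  0.1 -0.9] ->  [10.34  0.08  0.44] [12.8  0.2 -0. ]
```

{"fn": "jog_arm", "kwargs": {
  "targets": [
    [0, 0.2, 0.4, 10, 0, 0, 0.45],
    [3, 0.2, 0.4, 12.8, 0, 0, 0.45],
    [7, 0.1, 0.4, 12.8, 0, 0, 0.45],
    [9.5, 0.1, 0.4, 12.8, 0, 0, 0.45],
    [10.3, 0.1, 0.4, 12.8, 0, 0, 0.45]
  ]
}}

```text
t: 8.62
tool_pos: [0.5509, 0.4004, 0.0131]
orientation: [0.096, 1.567, -0.099]
force: [0.1, -0.2, 0.7]
opening: 0.0509
```

```bash
cat >> h.py <<'E'
def plan(o,th0,S,smax,arc0,arc1,th1,a=.0895,z=.015):
    """o: book origin at s=0; pushes along heading; between s=arc0..arc1 heading turns th0->th1. prints go() for s in S"""
    st=robot.read_state()
    def pose(s):
        n=400; p=np.array(o,float); th=th0
        for k in range(n):
            x=s*(k+.5)/n; th=np.interp(x,[arc0,arc1],[th0,th1]); r=np.radians(th)
            p=p+ (s/n)*np.array([np.sin(r),-np.cos(r)])  # -own y
        th=np.interp(s,[arc0,arc1],[th0,th1]); r=np.radians(th)
        return p,p+a*np.array([-np.sin(r),np.cos(r)]),th
    for s in S:
        p,t,th=pose(s); print('s',s,'book',p.round(4),round(th,2),end=' '); go(t[0],t[1],z,th,st)
E
python3 - <<'E'
from h import *
plan((.5388,.2919),-7.3,[-.008,.0,.01,.02,.03,.04,.05,.06,.07,.08,.095],.095,.035,.095,-.4)
E
```

```text
s -0.008 book [0.5398 0.2998] -7.3 t 8.62 pos [0.5509 0.4004 0.0131] yaw -7.1 F [ 0.1 -0.2  0.7] ->  [-0.19 -1.17  0.17] [0.2 0.1 0.1]
s 0.0 book [0.5388 0.2919] -7.3 t 8.62 pos [0.5509 0.4004 0.0131] yaw -7.1 F [ 0.1 -0.2  0.7] ->  [-0.19 -1.97  0.17] [0.2 0.1 0.1]
s 0.01 book [0.5375 0.282 ] -7.3 t 8.62 pos [0.5509 0.4004 0.0131] yaw -7.1 F [ 0.1 -0.2  0.7] ->  [-0.19 -2.97  0.17] [0.2 0.1 0.1]
s 0.02 book [0.5363 0.2721] -7.3 t 8.62 pos [0.5509 0.4004 0.0131] yaw -7.1 F [ 0.1 -0.2  0.7] ->  [-0.19 -3.97  0.17] [0.2 0.1 0.1]
s 0.03 book [0.535  0.2621] -7.3 t 8.62 pos [0.5509 0.4004 0.0131] yaw -7.1 F [ 0.1 -0.2  0.7] ->  [-0.19 -4.97  0.16] [0.2 0.1 0.1]
s 0.04 book [0.5337 0.2522] -6.72 t 8.62 pos [0.5509 0.4004 0.0131] yaw -7.1 F [ 0.1 -0.2  0.7] ->  [-0.19 -5.97  0.07] [-0.4  0.1  0.1]
s 0.05 book [0.5327 0.2423] -5.58 t 8.62 pos [0.5509 0.4004 0.0131] yaw -7.1 F [ 0.1 -0.2  0.7] ->  [-0.18 -6.97 -0.09] [-1.5  0.1  0.1]
s 0.06 book [0.5318 0.2323] -4.43 t 8.62 pos [0.5509 0.4004 0.0131] yaw -7.1 F [ 0.1 -0.2  0.7] ->  [-0.18 -7.98 -0.23] [-2.7  0.1  0.1]
s 0.07 book [0.5311 0.2223] -3.27 t 8.62 pos [0.5509 0.4004 0.0131] yaw -7.1 F [ 0.1 -0.2  0.7] ->  [-0.18 -8.98 -0.35] [-3.8  0.1  0.1]
s 0.08 book [0.5307 0.2124] -2.12 t 8.62 pos [0.5509 0.4004 0.0131] yaw -7.1 F [ 0.1 -0.2  0.7] ->  [ -0.18 -10.    -0.46] [-5.   0.1  0.1]
s 0.095 book [0.5303 0.1974] -0.4 t 8.62 pos [0.5509 0.4004 0.0131] yaw -7.1 F [ 0.1 -0.2  0.7] ->  [ -0.18 -11.51  -0.57] [-6.7  0.1  0.1]
```

{"fn": "jog_arm", "kwargs": {
  "targets": [
    [-0.2, -1.2, 0.2, 0.2, 0, 0, 0.45],
    [-0.2, -2.0, 0.2, 0.2, 0, 0, 0.45],
    [-0.2, -2.8, 0.2, 0.2, 0, 0, 0.45],
    [-0.2, -3.6, 0.2, 0.2, 0, 0, 0.45],
    [-0.2, -4.4, 0.2, 0.2, 0, 0, 0.45]
  ]
}}

```text
t: 9.25
tool_pos: [0.5484, 0.3571, 0.0167]
orientation: [0.101, 1.564, -0.1]
force: [0.8, 5.7, 4.7]
opening: 0.051
```

```bash
cat > look.py <<'E'
import sys
from h import *
n=sys.argv[1]
c=cam('top');np.save(n+'.npy',c,allow_pickle=True)
cv2.imwrite('pics/'+n+'.png',cv2.resize(c['frame'][160:260,210:440],None,fx=3.4,fy=3.4,interpolation=cv2.INTER_CUBIC)[:,:,::-1])
E
cat > pt.py <<'E'
import sys
from h import *
c=np.load(sys.argv[1]+'.npy',allow_pickle=True).item(); z=.045
P=[onplane(c,(u+.5)/3.4-.5+210,(v+.5)/3.4-.5+160,z) for u,v in eval(sys.argv[2])]
for p in P: print(p.round(4))
for a,b in zip(P,P[1:]): print('ang',np.degrees(np.arctan2(a[1]-b[1],a[0]-b[0])).round(2),'len',np.hypot(*(a-b)[:2]).round(4))
E
python3 look.py t7
```

```text
(no output)
```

View pics/t7.png

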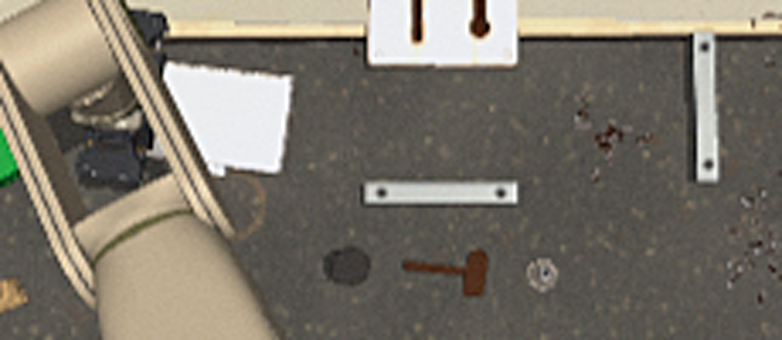

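```bash
python3 pt.py t7 "[(165,62),(293,75),(281,174),(225,168)]"
```

```text
[0.6018 0.3304 0.045 ]
[0.5853 0.1799 0.045 ]
[0.4688 0.1934 0.045 ]
[0.4762 0.2585 0.045 ]
ang 83.76 len 0.1514
ang -6.62 len 0.1173
ang -96.48 len 0.0656
```

Run:
```python
from h import *
plan((.535,.267),-6.6,[.01,.02,.03,.04,.05],.08,.01,.07,-.4,a=.091)
```

```text
s 0.01 book [0.5339 0.2571] -6.6 t 9.30 pos [0.5483 0.3559 0.0164] yaw -7.3 F [1.4 4.  2.5] ->  [ 0.14 -0.89 -0.28] [-0.7  0.2  0. ]
s 0.02 book [0.5328 0.2471] -5.57 t 9.30 pos [0.5483 0.3559 0.0164] yaw -7.3 F [1.4 4.  2.5] ->  [ 0.14 -1.89 -0.43] [-1.8  0.2  0. ]
s 0.03 book [0.5319 0.2372] -4.53 t 9.30 pos [0.5483 0.3559 0.0164] yaw -7.3 F [1.4 4.  2.5] ->  [ 0.14 -2.9  -0.55] [-2.8  0.2  0. ]
s 0.04 book [0.5312 0.2272] -3.5 t 9.30 pos [0.5483 0.3559 0.0164] yaw -7.3 F [1.4 4.  2.5] ->  [ 0.14 -3.91 -0.66] [-3.8  0.2  0. ]
s 0.05 book [0.5307 0.2172] -2.47 t 9.30 pos [0.5483 0.3559 0.0164] yaw -7.3 F [1.4 4.  2.5] ->  [ 0.14 -4.92 -0.75] [-4.9  0.2  0. ]
```

{"fn": "jog_arm", "kwargs": {
  "targets": [
    [0.1, -0.9, -0.1, -0.5, 0, 0, 0.45],
    [0.1, -1.9, -0.25, -1.6, 0, 0, 0.45],
    [0.1, -2.9, -0.38, -2.7, 0, 0, 0.45],
    [0.1, -3.9, -0.5, -3.8, 0, 0, 0.45],
    [0.1, -4.9, -0.6, -4.9, 0, 0, 0.45]
  ]
}}

```text
t: 9.93
tool_pos: [0.5364, 0.3084, 0.0162]
orientation: [0.033, 1.566, -0.032]
force: [-0.0, 5.1, 3.4]
opening: 0.0513
```

```bash
python3 look.py t8; python3 -c "
from h import *
go(.53,.3,.015,-.4)"
```

```text
t 9.97 pos [0.5361 0.307  0.0158] yaw -2.3 F [0.1 3.2 2.1] ->  [ 0.08 -0.72 -0.58] [-1.9  0.2  0. ]
```

View pics/t8.png

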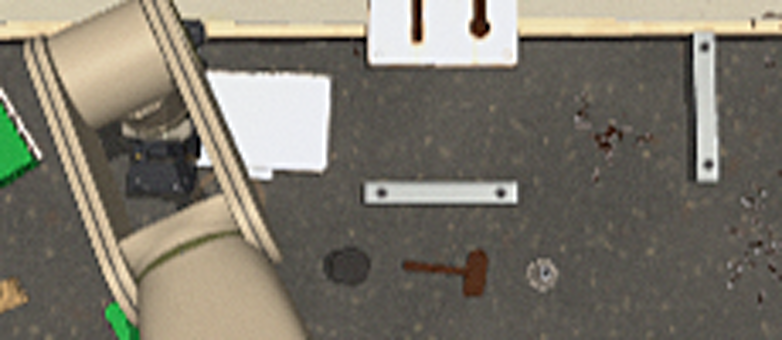

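```bash
python3 pt.py t8 "[(205,71),(331,75),(327,172),(250,169)]"; python3 pt.py t8 "[(370,65),(517,65)]" | sed -n 1,2p;python3 pt.py t8 "[(364,181),(517,181)]"|sed -n 1,2p
```

```text
[0.5907 0.2832 0.045 ]
[0.585  0.1353 0.045 ]
[0.4708 0.14   0.045 ]
[0.4748 0.2295 0.045 ]
ang 87.79 len 0.1481
ang -2.35 len 0.1143
ang -92.59 len 0.0896
[0.5966 0.0895 0.045 ]
[ 0.5955 -0.0831  0.045 ]
[0.46  0.097 0.045]
[ 0.459  -0.0804  0.045 ]
```

Run:
```python
from h import *
plan((.530,.217),-2.3,[0,.01,.02,.03,.04,.05],.08,.0,.03,-.4,a=.091)
```

```text
s 0 book [0.53  0.217] -2.3 t 9.97 pos [0.5361 0.307  0.0158] yaw -2.3 F [0.1 3.2 2.1] ->  [ 0.08  0.08 -0.25] [-0.   0.2  0. ]
s 0.01 book [0.5297 0.207 ] -1.67 t 9.97 pos [0.5361 0.307  0.0158] yaw -2.3 F [0.1 3.2 2.1] ->  [ 0.08 -0.92 -0.34] [-0.7  0.2  0. ]
s 0.02 book [0.5294 0.197 ] -1.03 t 9.97 pos [0.5361 0.307  0.0158] yaw -2.3 F [0.1 3.2 2.1] ->  [ 0.08 -1.92 -0.43] [-1.3  0.2  0. ]
s 0.03 book [0.5293 0.187 ] -0.4 t 9.97 pos [0.5361 0.307  0.0158] yaw -2.3 F [0.1 3.2 2.1] ->  [ 0.08 -2.92 -0.5 ] [-1.9  0.2  0. ]
s 0.04 book [0.5292 0.177 ] -0.4 t 9.97 pos [0.5361 0.307  0.0158] yaw -2.3 F [0.1 3.2 2.1] ->  [ 0.08 -3.92 -0.47] [-1.9  0.2  0. ]
s 0.05 book [0.5292 0.167 ] -0.4 t 9.97 pos [0.5361 0.307  0.0158] yaw -2.3 F [0.1 3.2 2.1] ->  [ 0.08 -4.92 -0.43] [-1.9  0.2  0. ]
```

{"fn": "jog_arm", "kwargs": {
  "targets": [
    [0.1, -0.9, -0.1, -0.7, 0, 0, 0.45],
    [0.1, -1.8, -0.2, -1.3, 0, 0, 0.45],
    [0.1, -2.7, -0.25, -1.9, 0, 0, 0.45],
    [0.1, -3.6, -0.22, -1.9, 0, 0, 0.45],
    [0.1, -4.5, -0.2, -1.9, 0, 0, 0.45]
  ]
}}

```text
t: 10.6
tool_pos: [0.5324, 0.2623, 0.0152]
orientation: [0.006, 1.566, -0.006]
force: [-0.5, 4.5, 3.8]
opening: 0.0515
```

```bash
python3 look.py t9; python3 -c "
from h import *
go(.53,.2,.015,-.4)"
```

```text
t 10.65 pos [0.5323 0.261  0.015 ] yaw -0.4 F [1.4 3.4 2.8] ->  [ 0.01 -6.11 -0.19] [-0.   0.2  0.1]
```

View pics/t9.png

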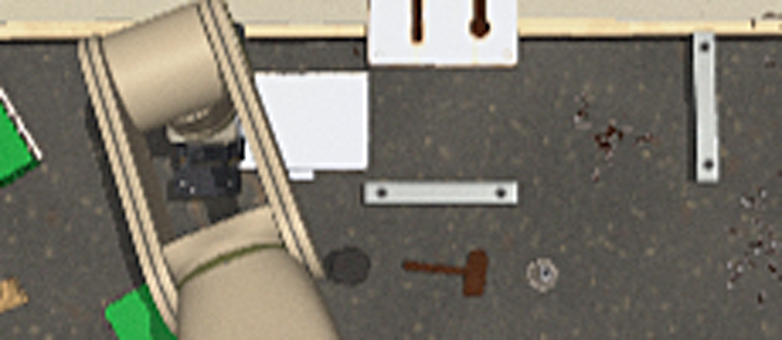

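```bash
python3 pt.py t9 "[(262,71.5),(367.5,72),(367,170),(300,170)]"
python3 - <<'E'
from h import *
c=np.load('t9.npy',allow_pickle=True).item()
f=lambda u,v:((u+.5)/3.4-.5+210,(v+.5)/3.4-.5+160)
for n,z,p in[('book',.045,[(262,71.5),(367.5,72),(367,170),(322,170)]),('block',.03,[(370,30),(516,30),(517,65.5),(370,65.5)]),('guide',.025,[(364,181),(517,181),(517,204),(364,204)])]:
    C,L=edges(c,z,[f(*q) for q in p],half=2.5); print(n,C.round(4).tolist())
E
```

```text
[0.5897 0.2163 0.045 ]
[0.5883 0.0924 0.045 ]
[0.4728 0.0935 0.045 ]
[0.4733 0.1713 0.045 ]
ang 89.36 len 0.1239
ang -0.53 len 0.1155
ang -90.35 len 0.0778
book [[0.5871999859809875, 0.21739999949932098], [0.5896999835968018, 0.09269999712705612], [0.47369998693466187, 0.093299999833107], [0.4740000069141388, 0.14630000293254852]]
block [[0.6455000042915344, 0.09260000288486481], [0.6351000070571899, -0.08500000089406967], [0.5979999899864197, -0.0843999981880188], [0.6003000140190125, 0.0925000011920929]]
guide [[0.46050000190734863, 0.09719999879598618], [0.459199994802475, -0.08209999650716782], [0.4350999891757965, -0.08150000125169754], [0.4361000061035156, 0.09709999710321426]]
```

{"fn": "jog_arm", "kwargs": {
  "targets": [
    [0, -1.2, 0, 0, 0, 0, 0.45],
    [0, -2.4, 0, 0, 0, 0, 0.45],
    [0, -3.6, 0, 0, 0, 0, 0.45],
    [0, -4.8, 0, 0, 0, 0, 0.45],
    [0, -6.0, 0, 0, 0, 0, 0.45]
  ]
}}

```text
t: 11.28
tool_pos: [0.5318, 0.2001, 0.015]
orientation: [0.005, 1.567, -0.007]
force: [0.9, 5.3, 2.3]
opening: 0.0512
```

```bash
python3 look.py t10; python3 -c "
from h import *
go(.53,.14,.015,-.4)"
```

```text
t 11.32 pos [0.5316 0.1985 0.0148] yaw -0.5 F [ 0.8 -0.6 -0.5] ->  [-0.01 -5.85 -0.12] [-0.1  0.2  0.1]
```

View pics/t10.png

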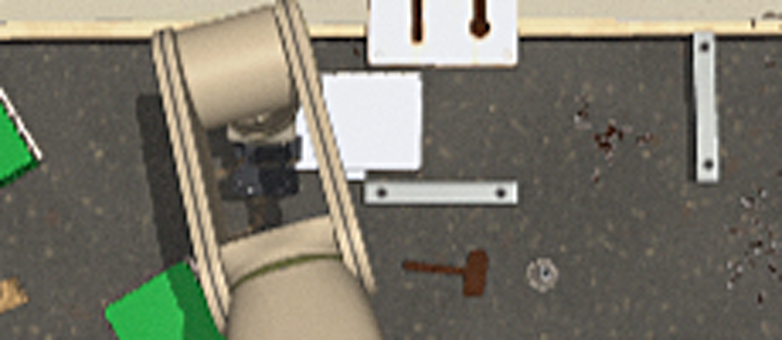

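The leading end is now in the gap at u≈422, square, with clearance to both walls.

{"fn": "jog_arm", "kwargs": {
  "targets": [
    [0, -1.2, 0, 0, 0, 0, 0.45],
    [0, -2.4, 0, 0, 0, 0, 0.45],
    [0, -3.6, 0, 0, 0, 0, 0.45],
    [0, -4.8, 0, 0, 0, 0, 0.45],
    [0, -6.0, 0, 0, 0, 0, 0.45]
  ]
}}

```text
t: 11.95
tool_pos: [0.5309, 0.1376, 0.0147]
orientation: [0.004, 1.568, -0.009]
force: [-0.1, 3.2, -0.3]
opening: 0.0509
```

```bash
python3 look.py t11; python3 -c "
from h import *
go(.53,.08,.015,-.4)"
```

```text
t 12.00 pos [0.5309 0.1361 0.0146] yaw -0.5 F [ 0.3 -0.7 -0. ] ->  [-0.02 -5.61 -0.04] [-0.1  0.2  0.2]
```

View pics/t11.png

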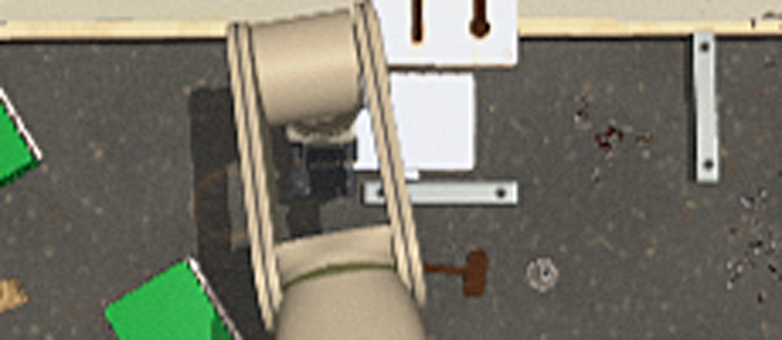

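{"fn": "jog_arm", "kwargs": {
  "targets": [
    [0, -1.2, 0, 0, 0, 0, 0.45],
    [0, -2.4, 0, 0, 0, 0, 0.45],
    [0, -3.6, 0, 0, 0, 0, 0.45],
    [0, -4.8, 0, 0, 0, 0, 0.45],
    [0, -6.0, 0, 0, 0, 0, 0.45]
  ]
}}

```text
t: 12.62
tool_pos: [0.5302, 0.0752, 0.0147]
orientation: [0.004, 1.568, -0.01]
force: [1.1, 2.5, -1.5]
opening: 0.0514
```

{"fn": "jog_arm", "kwargs": {
  "targets": [
    [0, -1.2, 0, 0, 0, 0, 0.45],
    [0, -2.4, 0, 0, 0, 0, 0.45],
    [0, -3.6, 0, 0, 0, 0, 0.45],
    [0, -4.8, 0, 0, 0, 0, 0.45],
    [0, -6.0, 0, 0, 0, 0, 0.45]
  ]
}}

```text
t: 13.25
tool_pos: [0.5295, 0.0144, 0.0148]
orientation: [0.004, 1.569, -0.01]
force: [0.5, 1.8, -1.0]
opening: 0.0514
```

```bash
python3 look.py t12; python3 -c "
from h import *
go(.53,-.04,.015,-.4)"
```

```text
t 13.30 pos [0.5296 0.013  0.0149] yaw -0.5 F [-0.1 -1.7  0.5] ->  [ 0.02 -5.3   0.09] [-0.1  0.1  0.3]
```

View pics/t12.png

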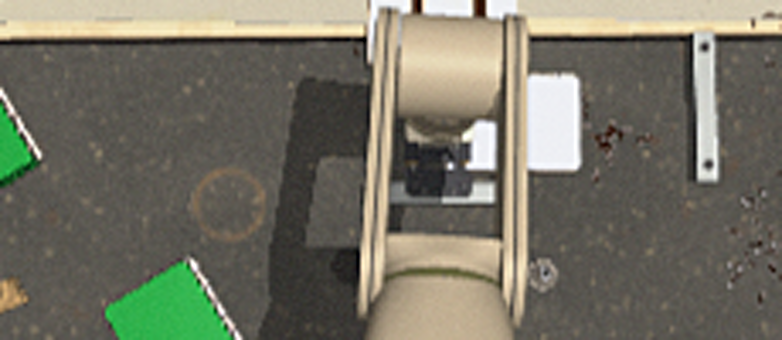

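{"fn": "jog_arm", "kwargs": {
  "targets": [
    [0, -1.2, 0, 0, 0, 0, 0.45],
    [0, -2.4, 0, 0, 0, 0, 0.45],
    [0, -3.6, 0, 0, 0, 0, 0.45],
    [0, -4.8, 0, 0, 0, 0, 0.45],
    [0, -6.0, 0, 0, 0, 0, 0.45]
  ]
}}

```text
t: 13.92
tool_pos: [0.529, -0.0478, 0.0152]
orientation: [0.003, 1.569, -0.011]
force: [0.0, 1.8, -1.8]
opening: 0.0513
```

{"fn": "jog_arm", "kwargs": {
  "targets": [
    [0, -1.0, 0, 0, 0, 0, 0.45],
    [0, -2.0, 0, 0, 0, 0, 0.45],
    [0, -3.0, 0, 0, 0, 0, 0.45],
    [0, -4.0, 0, 0, 0, 0, 0.45],
    [0, -5.0, 0, 0, 0, 0, 0.45]
  ]
}}

```text
t: 14.55
tool_pos: [0.5285, -0.0984, 0.0154]
orientation: [0.003, 1.569, -0.011]
force: [-0.9, 2.5, -1.5]
opening: 0.0511
```

```bash
python3 look.py t13; python3 -c "
from h import *
go(.53,-.124,.015,-.4)"
```

```text
t 14.60 pos [ 0.5286 -0.0996  0.0156] yaw -0.5 F [ 0.2 -1.   0.5] ->  [ 0.07 -2.44  0.16] [-0.1  0.1  0.3]
```

View pics/t13.png

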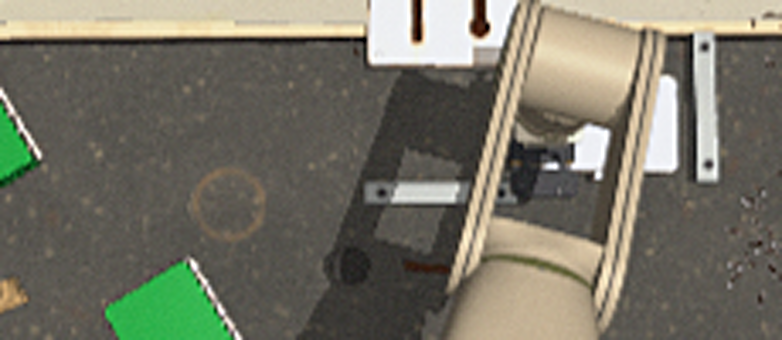

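{"fn": "jog_arm", "kwargs": {
  "targets": [
    [0, -0.5, 0, 0, 0, 0, 0.45],
    [0, -0.9, 0, 0, 0, 0, 0.45],
    [0, -1.3, 0, 0, 0, 0, 0.45],
    [0, -1.6, 0, 0, 0, 0, 0.45],
    [0, -1.9, 0, 0, 0, 0, 0.45]
  ]
}}

```text
t: 15.22
tool_pos: [0.5284, -0.1187, 0.0157]
orientation: [0.003, 1.568, -0.012]
force: [-0.0, 2.4, -1.7]
opening: 0.0509
```

{"fn": "jog_arm", "kwargs": {
  "targets": [
    [0, -0.2, 0, 0, 0, 0, 0.45],
    [0, -0.4, 0, 0, 0, 0, 0.45]
  ]
}}

```text
t: 15.48
tool_pos: [0.5284, -0.1228, 0.0157]
orientation: [0.003, 1.568, -0.012]
force: [-0.6, 1.8, -0.6]
opening: 0.0513
```

```bash
python3 look.py t14; python3 -c "
from h import *
go(.53,-.124,.015,-.4)"
```

```text
t 15.53 pos [ 0.5284 -0.123   0.0157] yaw -0.5 F [ 0.3  1.8 -0.8] ->  [ 0.07 -0.09  0.16] [-0.1  0.1  0.4]
```

View pics/t14.png

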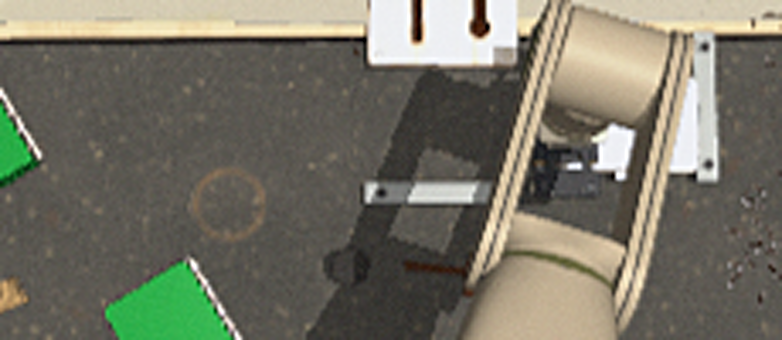

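{"fn": "jog_arm", "kwargs": {
  "targets": [
    [0, -0.2, 0, 0, 0, 0, 0.45],
    [0, -0.3, 0, 0, 0, 0, 0.45]
  ]
}}

```text
t: 15.78
tool_pos: [0.5281, -0.124, 0.0156]
orientation: [0.005, 1.569, -0.009]
force: [-1.5, 14.2, 3.0]
opening: 0.0511
```

{"fn": "jog_arm", "kwargs": {
  "targets": [
    [0, -0.15, 0, 0, 0, 0, 0.45],
    [0, -0.25, 0, 0, 0, 0, 0.45]
  ]
}}

```text
t: 16.02
tool_pos: [0.5279, -0.124, 0.0156]
orientation: [0.008, 1.57, -0.006]
force: [-1.2, 16.9, 4.6]
opening: 0.051
```

Contact: the advance stopped at y = -0.124, as predicted, and the force rose to 17 N. I'll back off gently and lift away to check.

{"fn": "jog_arm", "kwargs": {
  "targets": [
    [0, 0.5, 0, 0, 0, 0, 0.45],
    [0, 1.5, 0, 0, 0, 0, 0.45],
    [0, 2.5, 0, 0, 0, 0, 0.45],
    [-4, 2.5, 0, 0, 0, 0, 0.45],
    [-9, 2.5, 0, 0, 0, 0, 0.45]
  ]
}}

```text
t: 16.65
tool_pos: [0.5267, -0.0982, 0.1053]
orientation: [0.008, 1.573, -0.005]
force: [-0.0, -0.8, 0.1]
opening: 0.0511
```

{"fn": "jog_arm", "kwargs": {
  "targets": [
    [-6, 3, 0, 0, 0, 0, 0.45],
    [-8, 9, 0, 0, 0, 0, 0.45],
    [-8, 15, 0, 0, 0, 0, 0.45],
    [-8, 20, 0, 0, 0, 0, 0.45],
    [-8, 25, 0, 0, 0, 0, 0.45]
  ]
}}

```text
t: 17.27
tool_pos: [0.5287, 0.1537, 0.1861]
orientation: [0.007, 1.572, -0.005]
force: [0.3, 0.0, -0.3]
opening: 0.0511
```

```bash
python3 look.py t15
python3 - <<'E'
from h import *
c=cam('scene');save(c,'scene15.png')
E
```

```text
(no output)
```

View pics/t15.png

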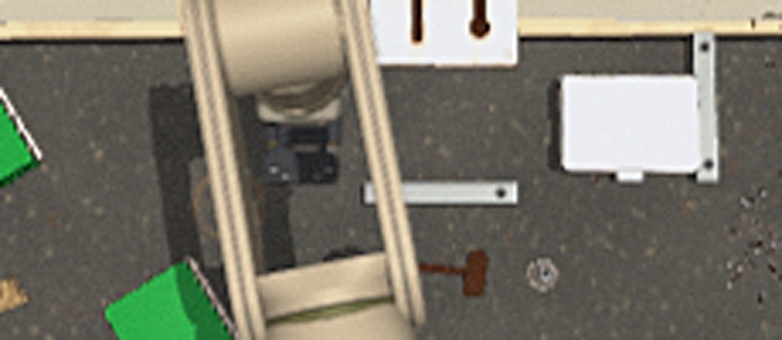

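View pics/scene15.png

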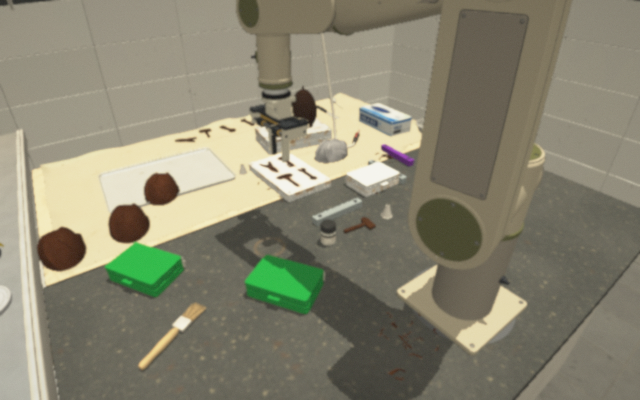

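The book lies flat and straight with its leading end at the stop (u≈700), and the pot, hammer and nozzle look undisturbed. To check squareness I'll take numbers from the top view and a close wrist view.

Run:
```python
from h import *
c=np.load('t15.npy',allow_pickle=True).item()
f=lambda u,v:((u+.5)/3.4-.5+210,(v+.5)/3.4-.5+160)
for n,z,p in[('book',.045,[(562,75),(699,76),(700,172),(563,170)]),('stop',.025,[(694,45),(715,45),(718,182),(697,182)])]:
    C,L=edges(c,z,[f(*q) for q in p],half=2.5); print(n,C.round(4).tolist(),[round(float(np.degrees(np.arctan2(l[1][1],l[1][0]))),2) for l in L],[round(l[2]*1e3,2) for l in L])
# wrist viewpoint: camera ~67mm ahead (+tool y) of tcp; stand tcp so that camera is over the contact line
go(.545,-.34,.20,-.4)
```

```text
book [[0.5834000110626221, -0.13510000705718994], [0.5823000073432922, -0.2921999990940094], [0.46700000762939453, -0.29440000653266907], [0.47189998626708984, -0.1324000060558319]] [89.61, 1.08, 88.27, -1.4] [np.float32(0.15), np.float32(0.59), np.float32(0.81), np.float32(0.38)]
stop [[0.6227999925613403, -0.2937000095844269], [0.6248000264167786, -0.3190999925136566], [0.45969998836517334, -0.3190999925136566], [0.45969998836517334, -0.29989999532699585]] [-85.53, 0.0, -89.94, 2.17] [np.float32(0.57), np.float32(0.41), np.float32(0.12), np.float32(0.6)]
t 17.38 pos [0.5282 0.1564 0.1858] yaw -0.2 F [-0.  -0.2  0.4] ->  [ -1.59 -49.63   1.85] [ 0.2 -0.1 -0.2]
```

{"fn": "jog_arm", "kwargs": {
  "targets": [
    [-2, -51.6, 1, 0, 0, 0, 0.45],
    [-2, -51.6, 1, 0, 0, 0, 0.45],
    [-2, -51.6, 1, 0, 0, 0, 0.45],
    [-2, -51.6, 1, 0, 0, 0, 0.45],
    [-2, -51.6, 1, 0, 0, 0, 0.45]
  ]
}}

```text
t: 18.0
tool_pos: [0.533, -0.1631, 0.1972]
orientation: [0.005, 1.572, -0.001]
force: [1.4, 0.6, 0.4]
opening: 0.0512
```

{"fn": "jog_arm", "kwargs": {
  "targets": [
    [0, -21, 0, 0, 0, 0, 0.45],
    [0, -21, 0, 0, 0, 0, 0.45],
    [0, -21, 0, 0, 0, 0, 0.45],
    [0, -21, 0, 0, 0, 0, 0.45],
    [0, -21, 0, 0, 0, 0, 0.45]
  ]
}}

```text
t: 18.62
tool_pos: [0.5311, -0.3753, 0.196]
orientation: [0.007, 1.573, -0.003]
force: [-0.5, 0.1, 0.1]
opening: 0.0511
```

Run:
```python
from h import *
go(.53,-.36,.2,-.4)
c=cam('wrist');save(c,'wrist16.png');np.save('wrist16.npy',c,allow_pickle=True)
print(-np.array(c['R']).T@c['t'])
```

```text
t 18.62 pos [ 0.5311 -0.3753  0.196 ] yaw -0.4 F [-0.5  0.1  0.1] ->  [-0.4   1.53 -0.12] [ 0.  -0.1 -0.2]
[ 0.53308069 -0.30649838  0.3877562 ]
```

View pics/wrist16.png

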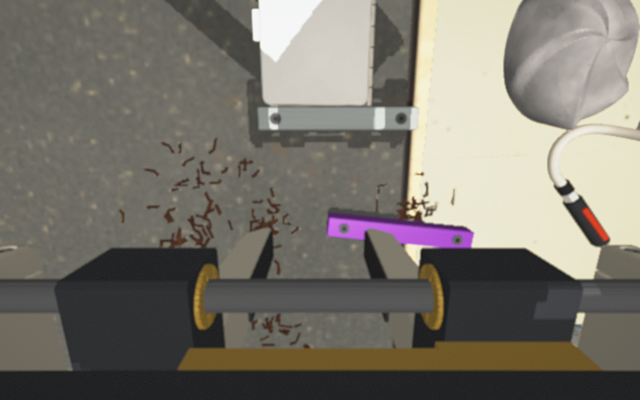

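Run:
```python
from h import *
c=np.load('wrist16.npy',allow_pickle=True).item()
cv2.imwrite('pics/w16c.png',cv2.resize(c['frame'][60:150,240:440],None,fx=4,fy=4,interpolation=cv2.INTER_CUBIC)[:,:,::-1])
```

```text
(no output)
```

View pics/w16c.png

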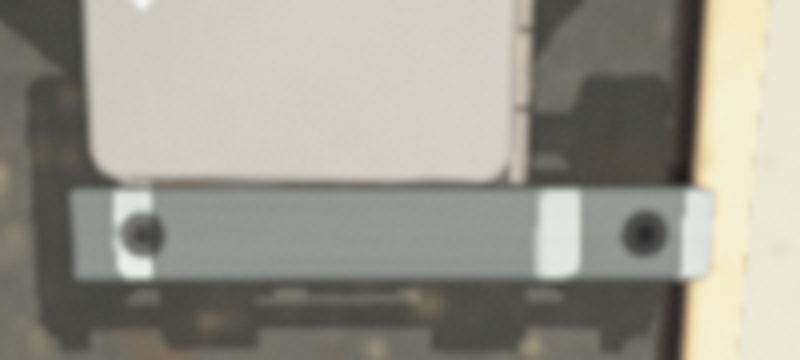

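The close view shows the leading end parallel to the stop's near face, with no visible wedge: book edge at v≈181, stop edge at v≈187. A last numeric check of the gap follows.

Run:
```python
from h import *
c=np.load('wrist16.npy',allow_pickle=True).item()
f=lambda u,v:((u+.5)/4-.5+240,(v+.5)/4-.5+60)
C,L=edges(c,.045,[f(130,100),f(470,100),f(470,182),f(130,181)],half=2.5); l=L[2]; print('book end y',l[0],'ang',np.degrees(np.arctan2(l[1][1],l[1][0])))
C,L=edges(c,.025,[f(72,188),f(712,188),f(712,278),f(72,278)],half=2.5)
for l in(L[0],L[2]):print('stop',l[0],'ang',np.degrees(np.arctan2(l[1][1],l[1][0])))
```

```text
book end y [ 0.5293909 -0.2918386] ang -0.8949581
stop [ 0.55829734 -0.2922692 ] ang -1.2868284
stop [ 0.5582172  -0.31766966] ang -0.3301857
```

```bash
python3 look.py t17
python3 - <<'E'
from h import *
a=np.load('top0.npy',allow_pickle=True).item()['frame'].astype(int);b=np.load('t17.npy',allow_pickle=True).item()['frame'].astype(int)
for n,(u0,u1,v0,v1) in dict(pot=(303,322,229,247),hammer=(326,356,230,250),nozzle=(361,377,232,249)).items():
    print(n,np.abs(a-b)[v0:v1,u0:u1].mean().round(2))
s=robot.read_state();print(s['t'],s['tool_pos'],s['force'])
print(ticket.close_job())
E
```

```text
pot 3.63
hammer 17.76
nozzle 32.81
18.725 [ 0.53198746 -0.3727713   0.19640985] [-0.24458084  1.04761107  0.24452491]
the job is handed in; nothing more can be done
None
```

View pics/t17.png

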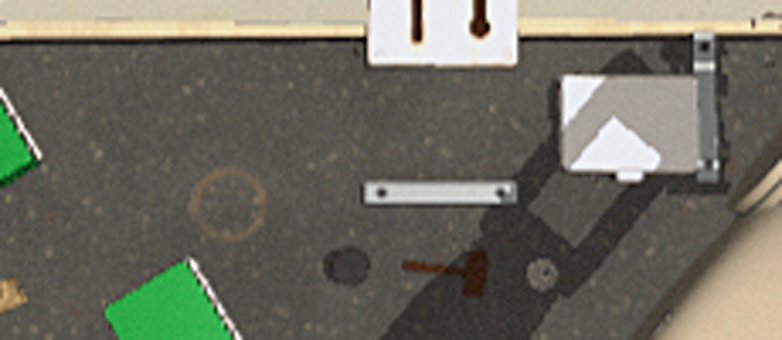

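The book mould is through the gap with its leading end flush against the steel stop bar. The job was handed in at 18.7 s with the arm clear of everything.

**How it was done:** I straightened the book with a short end push and a two-finger side push on the tab side. Then I pushed its trailing end on a gentle curve and straight through with both fingertips. I never gripped or lifted it. The push ended when the advance stopped and the force rose to about 17 N; then I backed off straight.

**Last checks:**
- **Contact and squareness:** in the close wrist view the gap to the stop is about 0.4 mm, and the book's end is within about 0.5° of the stop's faces. The stop's own two edges read 1° apart. The top view's edge fits disagreed by up to about 2°, as it is too coarse there (about 4 mm per pixel).
- **Bystanders:** an automatic before/after comparison of the pictures gave clear differences for the hammer and nozzle. The last top picture, which I viewed only after handing in, shows the arm's shadow over both. The pot, hammer and nozzle are at the same pixel positions as before.

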